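# Set a bangle's clasp stud with the locking press

### The job

Squeeze the brass lever towards the fixed black-sleeved handle until the press snaps over centre and stays locked with your hand off it, so that its aluminium slide drives the red-headed clasp stud fully home in the gilt bangle. Then pull the red release lever towards the handle end so that the press springs open by itself, and let the release go. Be gentle: never press on the lever, the handle or the frame with more than about 28 N in all, and leave the other bangles, the mirror and the bowl alone.

Things in the scene. Friction and masses are not known exactly. Their poses are not given: they have to be found in the camera images.
- press: Clasp press fixed on the shelf: base 242 x 100 x 12 mm, gilt bangle in a wooden nest at its +x end, two handle bars at its -x end, 55 mm up. Origin on the shelf under the lever's pivot; +x from handles to bangle, +y from fixed handle to brass lever. Nothing lies under the bars' outer 60 mm; a thin post (66 mm tall), 42 mm towards +x from the grips, stops the open lever. Tallest part 98 mm.
- fixed_grip (a point): Middle of the fixed handle's grip (black sleeve): a level bar 9 mm wide across the press's y, 17 mm high (46 to 64 mm above the shelf), along the press's x; it runs on 35 mm farther (-x) to its end. Axes as the press.
- lever: Origin at shelf level on its vertical pivot, as the press's; brass bar along its own -x. Turns level, 0.35 to 0.59 rad from open to locked. Push at the grip: at most about 16 N, part-way, then less, none at dead centre, 24 to 43 mm of grip travel from open (set by a hidden adjusting screw). Then it snaps 2 mm on to a rigid stop and stays. Let go earlier, it springs open.
- lever_grip (a point): Middle of the lever's grip, 75 mm from the pivot: bar 8 mm wide, 16 mm high (47 to 63 mm above the shelf), 35 mm longer to its end; x axis along the bar towards the pivot. Open, its centre is 56 mm from fixed_grip and the bar slopes 0.47 rad to the fixed one (70 mm over both, for 22 mm wide pads); locked, 11 to 31 mm.
- stud (a joint): How far the clasp stud is pushed in, in m: 0 to 0.0004 at the start, 0.0025 to 0.0038 when the press has driven it home. Held by friction.
- stud_head (a point): Centre of the near face of the stud's red head (11 mm across), which the aluminium slide pushes along the press's +x; 55 mm above the shelf.
- release: Red release lever; origin on its vertical pivot, 70 mm above the shelf; at rest its 9 mm wide arm runs 60 mm along its own +y to the finger peg, 66 to 74 mm above the shelf. Pulling the peg towards -x of the press turns it up to 0.7 rad; when the press is locked, 8 to 35 mm of peg travel at 1 to 5 N makes it spring open. A weak spring returns it.
- release_grip (a point): On the axis of the upright red finger peg (12 mm diameter, 64 to 98 mm above the shelf), 88 mm above the shelf. 25 mm or more is free around it.
- meena_red: Red enamelled meenakari bangle lying flat, 68 mm across, 12 mm high; origin at the centre of its underside. Bystander.
- meena_blue: Blue enamelled meenakari bangle lying flat, 68 mm across, 12 mm high; origin at the centre of its underside. Bystander.
- bone: Ivory-coloured carved bone bangle lying flat, 72 mm across, 18 mm high; origin at the centre of its underside. Bystander.
- copper_bracelet: Twisted copper bracelet lying flat, 72 mm across, 8 mm high; origin at the centre of its underside. Bystander.
- mirror: Chrome hand mirror lying flat, 216 mm long, 10 mm high; disc of 104 mm centred 50 mm along its +x, handle along its -x. Bystander.
- bowl: Small brass bowl, 84 mm across, 35 mm high; origin at the centre of its underside. Bystander.

How it is judged:
On the way, in this order (a step that is already met when the one before it is completed fails the run):
1. the press stays locked, lever against its stop, with the fingers off lever and press, and the stud is home (distance between lever_grip and fixed_grip below 0.036 m and value of joint stud above 0.0021 m and contact force between the fingers and press below 0.2 N and contact force between the fingers and lever below 0.2 N and contact force between the fingers and release below 0.2 N), for 0.5 s.
2. the press springs open by a pull on the release lever, the brass lever not touched (contact force between the fingers and release above 0.3 N and contact force between the fingers and lever below 0.2 N and distance between lever_grip and fixed_grip above 0.04 m).
At the end, for the whole second after the job is handed in: The stud is at least 2.1 mm in, the brass lever is sprung open (grip centres over 49 mm apart) and the release lever back at rest (peg within 5 mm of its start); the six bystanders lie still, within 15 mm of where they were (distance between lever_grip and fixed_grip above 0.049 m and distance of release_grip from where it was at the start of the episode below 0.005 m and value of joint stud above 0.0021 m and distance of each of meena_red, meena_blue, bone, copper_bracelet, mirror, bowl from where it was at the start of the episode below 0.015 m and linear speed of each of meena_red, meena_blue, bone, copper_bracelet, mirror, bowl below 0.02 m/s); the robot touches nothing.
It fails at once if the robot presses on the brass lever, or on the fixed handle and frame, with more than 28 N (all its contacts added up) (contact force between any of the fingers, the arm and press above 28 N or contact force between any of the fingers, the arm and lever above 28 N).
It fails at once if a bystander is pushed 15 mm (distance of any of meena_red, meena_blue, bone, copper_bracelet, mirror, bowl from where it was at the start of the episode above 0.015 m).
It also fails if it takes over 72 s, if anything falls off the work surface, if the arm or the gripper's body presses on something with over 40 N, if the wrist force passes 120 N, or if a joint passes its speed limit or range.

### The arm

A 6-joint arm with a two-finger parallel gripper is mounted at the origin on the work surface. World frame = base frame: x ahead of the robot, y to its left, z up, the work surface at z = 0. Lengths are in m, angles in rad, forces in N, time in s.
With the tool pointing down it reaches from about 0.35 to 0.85 m from the base axis. Payload 8.1 kg.
Tool frame: the origin (TCP) lies between the finger pads; the fingertips stand 19 mm ahead of it and the grasp point (between the pads) is the TCP; z points along the fingers, y is the line along which they close (so a half turn about z gives the same grasp; the last joint's range is limited). The gripper opens to 85 mm and grips with 20 to 120 N. Pads are 22 mm wide; open, the fingers measure 114 mm over their backs; the gripper's body (76 mm by 85 mm) begins 54 mm behind the grasp point. The pads swing forward as they close: fully open they stand 13 mm farther back than shut.
Start: joints at [-1.387, 0.13, 1.488, -0, 1.523, -0.085], TCP at [0.159, -0.578, 0.25] pointing down, gripper open.
Joint ranges: [-2.96, 2.96], [-0.89, 2.26], [0.02, 2.5], [-1.34, 4.48], [0, 2.73], [-2.66, 2.66]. Speed limits (rad/s): [2.39, 2.39, 2.79, 3.14, 3.14, 3.14].

### API

Orientations are given as a rotation vector (axis times angle).
In Python, from workcell import readout, cams, arm gives the robot as it stands. The module is installed in compiled form; this text tells all that it offers.
- The arm moves only by the shell command python3 -m handwheel 'ROWS' [FORCE]. ROWS is JSON, a list of rows, each a list of 7 numbers: the shift along the tool's x, y, z in m, then the turn, a rotation vector about the tool's x, y, z in rad, then the opening, from 0 (shut) to 1 (fully open). A call has 1 to 8 rows; each row shifts and turns the commanded pose from where the row before left it, along the tool's axes as they then stand; what a row does not reach is not made up. A row lasts 1/10 s, in which the tool goes at most 50 mm and 8.59 degrees, less where a joint would pass 70% of its speed; a pose out of reach is approached as far as the arm can. A call with a gripper value outside its range is refused whole. The fingers move at their own pace and stop on an object; FORCE is the grip in N (left out, the last holds). Time passes only in rows, so rows that do not move let the fingers close. It gives the time, the measured TCP pose, the force, the opening and the grip force at its end, in the units of the state.
- readout.state(): the state, without advancing time (a new reading comes with each control period).
- cams.snapshot(name): name is "scene" or "top" or "wrist"; returns (picture, depth): 384x512x3 uint8, blue, green, red; 384x512 float32, m along the optical axis (not along the pixel's ray), 0 where there is no reading.
- cams.get_calibration(name): a dict with "fx", "fy", "cx", "cy" (pixels), "dist_coeffs" ([k1, k2, p1, p2, k3] as OpenCV has them; the pictures are not rectified), "position" and "orientation" of the camera in the world; the wrist camera has in their place "mount" (4x4, takes a point from camera to tool coordinates, whose origin is the TCP and whose axes are the flange's). Camera axes: x right, y up, looking along -z (the intrinsics and any distortion apply to the point x, -y, -z); pixel columns grow to the right and rows downward; lengths in m; the calibration is good to about 2 mm. A picture is of the moment at which its call begins: read the wrist's pose just before it. get_calibration takes no time and is no camera call.
- arm.close_job(): hands the job in; it is judged then, once.
The state is a dict: "t": time; "joint_positions": joint angles; "qvel": joint speeds; "effort": joint torques, N m; "eef_pos": TCP position; "tool_rot": TCP orientation; "wrist_force": force on the tool from outside, world axes, zero at the start; "ft_torque": the same for the moment, N m; "grip_width": opening from 0.0 (shut) to 1.0 (fully open); "grip_force": force on a finger pad.
Only numpy, scipy, OpenCV 4.12 (cv2) and the standard library are available. Lean on these libraries where they do the work, as an engineer would, in place of code of your own. Each camera call takes 0.05 s, during which the arm holds its last target. There are 200 camera calls.

## Working session

There is one attempt and no reset: what is moved stays moved. The work goes in short steps, Python scripts to look and compute and a shell command to move; the robot and the scene stay as the last step left them, time stands still between calls to the robot, and variables do not carry over. Pictures are saved under pics/ and viewed, at most 12 in all, crops included, and the job is handed in when it is done.

```bash
mkdir -p pics; cat > h.py <<'E'
import numpy as np, cv2
from scipy.spatial.transform import Rotation as R
from workcell import readout, cams, arm
def pose(name):
    c=cams.get_calibration(name)
    if 'mount' in c:
        s=readout.state(); T=np.eye(4); T[:3,:3]=R.from_rotvec(s['tool_rot']).as_matrix(); T[:3,3]=s['eef_pos']
        return c,T@np.array(c['mount'])
    o=np.array(c['orientation']); T=np.eye(4)
    T[:3,:3]=o if o.shape==(3,3) else (R.from_rotvec(o).as_matrix() if o.size==3 else R.from_quat(o).as_matrix())
    T[:3,3]=c['position']; return c,T
def rays(c,T,uv):
    K=np.array([[c['fx'],0,c['cx']],[0,c['fy'],c['cy']],[0,0,1.]])
    p=cv2.undistortPoints(np.array(uv,float).reshape(-1,1,2),K,np.array(c['dist_coeffs'])).reshape(-1,2)
    return np.c_[p[:,0],-p[:,1],-np.ones(len(p))]@T[:3,:3].T
def onplane(c,T,uv,z):
    d=rays(c,T,uv); o=T[:3,3]; return o+d*((z-o[2])/d[:,2])[:,None]
def bydepth(c,T,uv,dep):
    return T[:3,3]+rays(c,T,uv)*np.array(dep).reshape(-1,1)
E
python3 - <<'E'
from h import *
print(readout.state())
for n in ("top","scene","wrist"):
    c,T=pose(n); print(n,{k:v for k,v in c.items()})
    p,d=cams.snapshot(n); cv2.imwrite(f'pics/{n}0.png',p); np.savez(f'{n}0.npz',p=p,d=d,T=T)
E
```

```text
{'t': 0.0, 'joint_positions': array([-1.38740729e+00,  1.31202030e-01,  1.48927447e+00, -1.84605673e-05,
        1.52299838e+00, -8.54101233e-02]), 'qvel': array([ 0.00070317, -0.00170773, -0.00103069,  0.00020422,  0.00012877,
        0.00063409]), 'effort': array([-2.27059209e-03, -5.69406939e+01, -5.00555992e+01, -4.34344520e-04,
        1.49579986e-02, -2.98262812e-06]), 'eef_pos': array([ 0.1592596 , -0.57794348,  0.24922263]), 'tool_rot': array([-3.11139935e+00, -4.20708352e-01,  1.73608364e-04]), 'wrist_force': array([-3.59390405e-01,  1.23922311e-04,  1.95537135e-01]), 'ft_torque': array([-0.02159232,  0.02368551, -0.00126957]), 'grip_force': 0.0, 'grip_width': 0.9943620362420381}
top {'fx': 417.2849013379011, 'fy': 417.2849013379011, 'cx': 258.47714943766425, 'cy': 192.06685584254672, 'dist_coeffs': array([-0.01489069,  0.        ,  0.        ,  0.        ,  0.        ]), 'position': array([0.51394397, 0.04429326, 1.02748519]), 'orientation': array([ 0.06403241, -0.0521888 , -1.58292365])}
scene {'fx': 380.78127036751584, 'fy': 380.78127036751584, 'cx': 255.55280794101014, 'cy': 186.9391935680421, 'dist_coeffs': array([-0.05591606,  0.        ,  0.        ,  0.        ,  0.        ]), 'position': array([0.972936  , 0.37868505, 0.86599943]), 'orientation': array([0.30103628, 0.66374649, 2.21406095])}
wrist {'fx': 281.67891636764074, 'fy': 281.67891636764074, 'cx': 255.70560070181403, 'cy': 193.70808052153458, 'dist_coeffs': array([-0.02554871,  0.        ,  0.        ,  0.        ,  0.        ]), 'mount': array([[-2.30862795e-04,  9.65206432e-01,  2.61488987e-01,
         6.63132094e-02],
       [ 9.99999811e-01,  7.38165996e-05,  6.10406185e-04,
        -7.25170022e-04],
       [ 5.69865748e-04,  2.61489078e-01, -9.65206267e-01,
        -1.23606392e-01],
       [ 0.00000000e+00,  0.00000000e+00,  0.00000000e+00,
         1.00000000e+00]])}
```

View pics/top0.png

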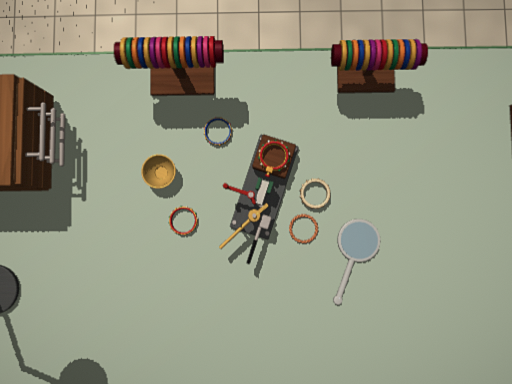

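View pics/scene0.png

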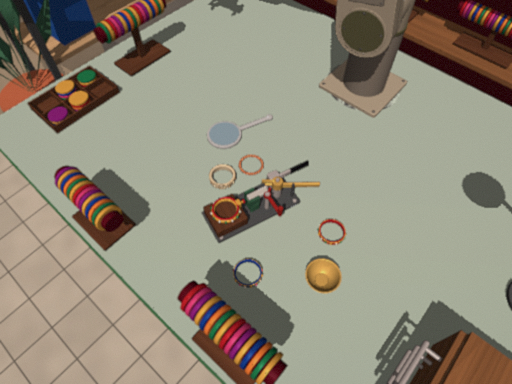

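The top view shows the press pivot near (254,215), the black grip end near (250,262), the brass lever end near (221,247) and the red peg near (226,186). The scene view agrees with this. Next I'll measure these points with masks.

```bash
python3 - <<'E'
from h import *
z=np.load('top0.npz');p=z['p'];d=z['d'];c,T=pose('top')
y0,x0=125,200
cr=p[y0:285,x0:x0+120]; cv2.imwrite('pics/crop0.png',cv2.resize(cr,None,fx=5,fy=3.75*5/3.75*0.74,interpolation=cv2.INTER_NEAREST))
h=cv2.cvtColor(p,cv2.COLOR_BGR2HSV).astype(int)
H,S,V=h[...,0],h[...,1],h[...,2]
win=np.zeros(H.shape,bool); win[165:270,215:300]=1
def rep(n,m,zz):
    m=(m&win).astype(np.uint8); k,l,st,ce=cv2.connectedComponentsWithStats(m)
    for i in range(1,k):
        if st[i,4]<12: continue
        ys,xs=np.where(l==i); uv=np.c_[xs,ys]
        w=onplane(c,T,uv,zz); cen=w.mean(0); u,s,vt=np.linalg.svd(w-cen); a=(w-cen)@vt[0]; b=(w-cen)@vt[1]
        dz=bydepth(c,T,uv,d[ys,xs])[:,2]
        print(n,st[i],cen.round(4),'dir',vt[0].round(3),'ext',[a.min().round(4),a.max().round(4),np.ptp(b).round(4)],'z',np.percentile(dz,[10,50,90]).round(3))
        print('   ends',(cen+vt[0]*a.min()).round(4),(cen+vt[0]*a.max()).round(4))
rep('brass',(H>12)&(H<28)&(S>120)&(V>110),.063)
rep('black',(V<40),.064)
rep('red',((H<8)|(H>172))&(S>140)&(V>60),.075)
E
```

```text
brass [266 166   7   9  44] [0.638  0.0265 0.063 ] dir [-0.977  0.212  0.   ] ext [np.float64(-0.0088), np.float64(0.0115), np.float64(0.0151)] z [0.057 0.062 0.066]
   ends [0.6466 0.0246 0.063 ] [0.6268 0.0289 0.063 ]
brass [219 203  49  45 258] [0.5165 0.0799 0.063 ] dir [-0.673  0.74   0.   ] ext [np.float64(-0.0632), np.float64(0.085), np.float64(0.0278)] z [0.059 0.068 0.075]
   ends [0.559  0.0332 0.063 ] [0.4593 0.1428 0.063 ]
black [253 165  39  51 353] [0.5979 0.0204 0.064 ] dir [-0.984  0.179 -0.   ] ext [np.float64(-0.0569), np.float64(0.0693), np.float64(0.0867)] z [0.009 0.012 0.032]
   ends [0.6539 0.0102 0.064 ] [0.5298 0.0329 0.064 ]
black [236 203  23   9  72] [0.5515 0.0827 0.064 ] dir [-0.018 -1.    -0.   ] ext [np.float64(-0.0208), np.float64(0.03), np.float64(0.0185)] z [0.009 0.011 0.014]
   ends [0.5519 0.1035 0.064 ] [0.551  0.0526 0.064 ]
black [250 218  11  17  49] [0.5059 0.0595 0.064 ] dir [-0.909  0.417 -0.   ] ext [np.float64(-0.0223), np.float64(0.0184), np.float64(0.0123)] z [0.009 0.011 0.015]
   ends [0.5262 0.0502 0.064 ] [0.4891 0.0672 0.064 ]
bla
[... 394 characters left out ...]
4986 0.0467 0.064 ] [0.4777 0.0358 0.064 ]
black [247 240  10  23  61] [0.45   0.0689 0.064 ] dir [-0.948  0.319 -0.   ] ext [np.float64(-0.0257), np.float64(0.0269), np.float64(0.0066)] z [0.06  0.062 0.065]
   ends [0.4744 0.0607 0.064 ] [0.4245 0.0775 0.064 ]
red [273 165  11   5  23] [0.6421 0.0061 0.075 ] dir [ 0.283 -0.959 -0.   ] ext [np.float64(-0.0111), np.float64(0.0129), np.float64(0.0056)] z [0.054 0.062 0.065]
   ends [0.6389 0.0168 0.075 ] [ 0.6457 -0.0063  0.075 ]
red [223 184  33  20 120] [0.5859 0.0926 0.075 ] dir [-0.433 -0.901 -0.   ] ext [np.float64(-0.0426), np.float64(0.0414), np.float64(0.024)] z [0.071 0.074 0.096]
   ends [0.6044 0.131  0.075 ] [0.568  0.0552 0.075 ]
```

View pics/crop0.png

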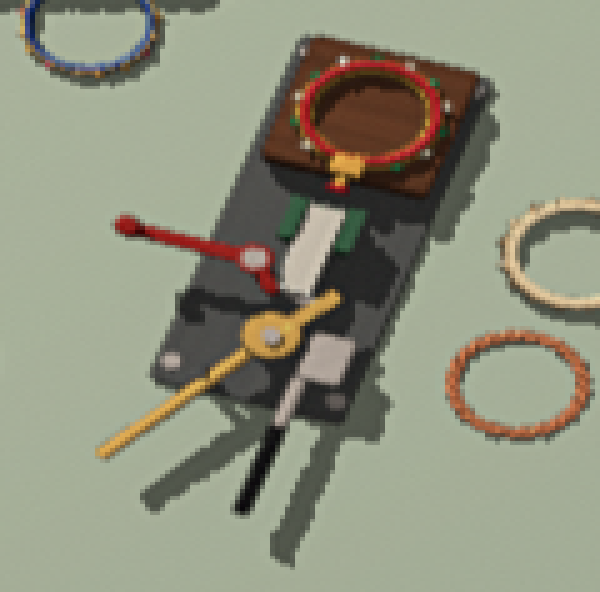

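The crop shows the pivot at about pixel (254,215.5), the lever end at (220.5,247.5), the black sleeve end at (248,262) and the peg at (225,186). I'll compute world points and check them against the given sizes.

```bash
python3 - <<'E'
from h import *
c,T=pose('top')
f=lambda u,v,z:onplane(c,T,[[u,v]],z)[0]
P=f(254,215.5,.075);print('pivot',P)
L=f(220.5,247.3,.063);print('lever end',L,np.linalg.norm((P-L)[:2]),'(110)',np.degrees(np.arctan2(*(P-L)[1::-1])))
B0=f(255,240.5,.064);B1=f(248.3,262,.064);print('sleeve',B0,B1,np.linalg.norm(B1-B0),np.degrees(np.arctan2(*(B0-B1)[1::-1])))
Pe=f(225.3,186,.098);print('peg',Pe)
r=f(251,195,.078);print('rel pivot',r,np.linalg.norm((r-Pe)[:2]))
K=[f(261,135,.012),f(298,149,.012),f(233,229,.012),f(269,238,.012)]
print('base',np.round(K,3),[np.linalg.norm(K[0]-K[1]),np.linalg.norm(K[0]-K[2])],np.degrees(np.arctan2(*(K[0]-K[2])[1::-1])))
# scene check
z=np.load('scene0.npz');p=z['p'];c,T=pose('scene')
h=cv2.cvtColor(p,cv2.COLOR_BGR2HSV).astype(int);H,S,V=h[...,0],h[...,1],h[...,2]
cv2.imwrite('pics/scrop.png',cv2.resize(p[150:245,195:345],None,fx=5,fy=5,interpolation=cv2.INTER_CUBIC))
E
```

```text
pivot [0.53104195 0.06190259 0.075     ]
lever end [0.45926113 0.13997039 0.063     ] 0.1060521903803794 (110) -47.402467670642515
sleeve [0.47388156 0.06048973 0.064     ] [0.42513406 0.07641188 0.064     ] 0.05128190559675465 -18.088319521427454
peg [0.59735954 0.12492101 0.098     ]
rel pivot [0.57776527 0.06813682 0.078     ] 0.06006978812306263
base [[ 0.73   0.043  0.012]
 [ 0.694 -0.047  0.012]
 [ 0.5    0.114  0.012]
 [ 0.477  0.027  0.012]] [np.float64(0.09743205810573083), np.float64(0.24071625441702432)] -17.13992397831257
```

View pics/scrop.png

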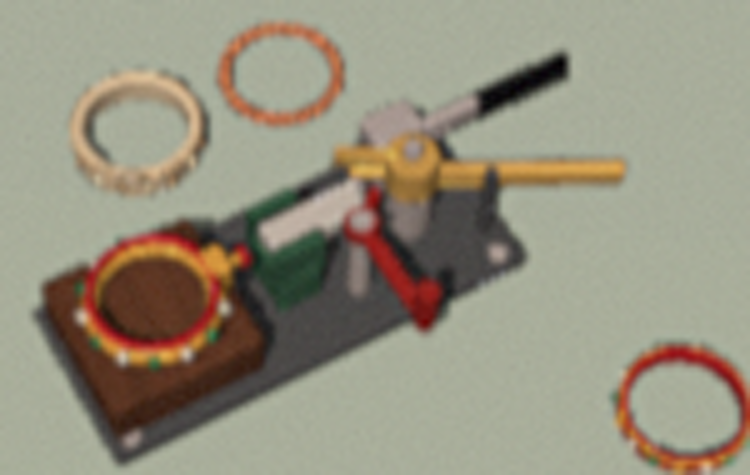

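Sizes agree: base 97x241 mm, release arm 60 mm, yaw about -17.5°, lever yaw about -46.5°. The plan is to push the lever's outer side with shut fingers along an arc, watching the force. First, travel at height with the gripper closing.

```bash
python3 -m handwheel '[[0.032,-0.0375,0,0,0,0,0],[0.032,-0.0375,0,0,0,0,0],[0.032,-0.0375,0,0,0,0,0],[0.032,-0.0375,0,0,0,0,0],[0.032,-0.0375,0,0,0,0,0],[0.032,-0.0375,0,0,0,0,0],[0.032,-0.0375,0,0,0,0,0],[0.032,-0.0375,0,0,0,0,0]]' 20
python3 -m handwheel '[[0.032,-0.0375,0,0,0,0,0],[0.032,-0.0375,0,0,0,0,0],[0.032,-0.0375,0,0,0,0,0],[0.032,-0.0375,0,0,0,0,0],[0.032,-0.0375,0,0,0,0,0],[0.032,-0.0375,0,0,0,0,0],[0.032,-0.0375,0,0,0,0,0],[0.032,-0.0375,0,0,0,0,0]]'
python3 -m handwheel '[[0,0,0.025,0,0,-0.125,0],[0,0,0.025,0,0,-0.125,0],[0,0,0.025,0,0,-0.125,0],[0,0,0.025,0,0,-0.125,0],[0,0,0,0,0,0,0],[0,0,0,0,0,0,0]]'
python3 - <<'E'
from h import *
s=readout.state();print(s['t'],s['eef_pos'],s['tool_rot'],s['wrist_force'],s['grip_width'])
Rm=R.from_rotvec(s['tool_rot']).as_matrix();print('yaw x',np.degrees(np.arctan2(Rm[1,0],Rm[0,0])))
c,T=pose('wrist');p,d=cams.snapshot('wrist');np.savez('w1.npz',p=p,d=d,T=T);cv2.imwrite('pics/w1.png',p)
E
```

```text
t: 0.95
eef_pos: [0.3268, -0.2194, 0.2502]
tool_rot: [3.113, 0.42, 0.001]
wrist_force: [0.9, -0.2, -0.6]
grip_width: -0.003
grip_force: 0.0
t: 1.75
eef_pos: [0.494, 0.1382, 0.2501]
tool_rot: [3.113, 0.422, 0.0]
wrist_force: [1.2, -0.7, 1.0]
grip_width: 0.003
grip_force: 0.0
t: 2.35
eef_pos: [0.4933, 0.1359, 0.1503]
tool_rot: [-2.914, -1.173, 0.002]
wrist_force: [0.4, 0.2, 0.9]
grip_width: 0.006
grip_force: 0.0
2.35 [0.49325794 0.13591259 0.15029633] [-2.91423532e+00 -1.17252178e+00  2.00161169e-03] [0.40255932 0.18850897 0.88830904] 0.00577318341966599
yaw x 43.834096964831886
```

View pics/w1.png

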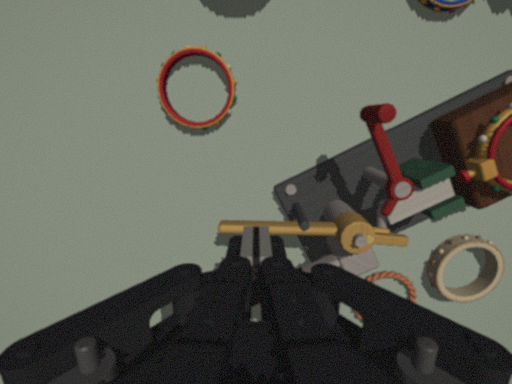

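The wrist view shows the brass lever level in the picture, from its end at (221,227) to its hub at (355,235), with the finger pads at (255,235). The tool is therefore aligned with the bar. The peg top is at (379,113).

```bash
python3 - <<'E'
from h import *
z=np.load('w1.npz');p=z['p'];T=z['T'];c=cams.get_calibration('wrist');s=readout.state()
h=cv2.cvtColor(p,cv2.COLOR_BGR2HSV).astype(int);m=(h[...,0]>12)&(h[...,0]<28)&(h[...,1]>120)&(h[...,2]>90)
Rm=R.from_rotvec(s['tool_rot']).as_matrix()
tl=lambda w:(w-s['eef_pos'])@Rm
for u in (225,232,239,280,300):
    v=np.where(m[200:260,u])[0]+200
    if len(v): print(u,v.min(),v.max(),tl(onplane(c,T,[[u,v.min()],[u,v.max()+1]],.060)).round(4)[:,:2].tolist())
us=np.where(m[222:234].any(0))[0];print('end',us.min(),tl(onplane(c,T,[[us.min(),227]],.06)),onplane(c,T,[[us.min(),227]],.06))
print('hub',tl(onplane(c,T,[[360,241]],.075)),onplane(c,T,[[360,241]],.075))
print('peg',onplane(c,T,[[379,113]],.098))
E
```

```text
225 221 232 [[-0.015, -0.0261], [-0.0254, -0.0264]]
232 221 232 [[-0.015, -0.0205], [-0.0254, -0.0207]]
239 222 232 [[-0.0158, -0.0148], [-0.0254, -0.015]]
280 223 233 [[-0.0167, 0.0184], [-0.0263, 0.0186]]
300 229 234 [[-0.0219, 0.0348], [-0.0272, 0.035]]
end 219 [[-0.02018931 -0.03116352  0.09141208]] [[0.45806156 0.14452963 0.06      ]]
hub [[-0.02575646  0.07898267  0.0764631 ]] [[0.53033039 0.06122978 0.075     ]]
peg [[0.59448223 0.13081296 0.098     ]]
```

```bash
python3 -m handwheel '[[0.004,-0.006,0.03,0,0,0,0],[0,0,0.03,0,0,0,0],[0,0,0.03,0,0,0,0],[0,0,0,0,0,0,0]]'
python3 -m handwheel '[[-0.003,0,0,0,0,-0.03,0],[-0.003,0,0,0,0,0,0],[0,0,0,0,0,0,0],[0,0,0,0,0,0,0]]'
```

```text
t: 2.8
eef_pos: [0.4903, 0.1426, 0.0579]
tool_rot: [-2.913, -1.174, 0.008]
wrist_force: [-0.5, 0.2, -0.3]
grip_width: -0.001
grip_force: 0.0
t: 3.2
eef_pos: [0.4892, 0.139, 0.0619]
tool_rot: [2.895, 1.22, 0.004]
wrist_force: [-0.4, 0.0, -0.4]
grip_width: 0.003
grip_force: 0.0
```

```bash
for i in 1; do python3 -m handwheel '[[-0.001,0,0,0,0,0,0],[-0.001,0,0,0,0,0,0],[-0.001,0,0,0,0,0,0],[0,0,0,0,0,0,0]]'; python3 -m handwheel '[[-0.001,0,0,0,0,0,0],[-0.001,0,0,0,0,0,0],[-0.001,0,0,0,0,0,0],[0,0,0,0,0,0,0]]'; python3 -m handwheel '[[-0.001,0,0,0,0,-0.012,0],[-0.001,0,0,0,0,-0.012,0],[0,0,0,0,0,0,0]]' ; done | grep -E 'eef|force: \['
```

```text
eef_pos: [0.4858, 0.1366, 0.0602]
wrist_force: [0.1, 0.2, -0.6]
eef_pos: [0.4838, 0.1345, 0.0603]
wrist_force: [0.7, -0.6, 0.8]
eef_pos: [0.4831, 0.1339, 0.0606]
wrist_force: [3.7, 5.8, -1.5]
```

```bash
(python3 -m handwheel '[[-0.001,0,0,0,0,-0.012,0],[-0.001,0,0,0,0,-0.012,0],[0,0,0,0,0,0,0]]'; python3 -m handwheel '[[-0.001,0,0,0,0,-0.012,0],[-0.001,0,0,0,0,-0.012,0],[0,0,0,0,0,0,0]]'; python3 -m handwheel '[[-0.001,0,0,0,0,-0.012,0],[-0.001,0,0,0,0,-0.012,0],[0,0,0,0,0,0,0]]') | grep -E 'eef|force: \['
```

```text
eef_pos: [0.4825, 0.1333, 0.0611]
wrist_force: [5.2, 10.3, -3.7]
eef_pos: [0.4809, 0.1321, 0.0609]
wrist_force: [3.3, 12.1, -2.6]
eef_pos: [0.4792, 0.1308, 0.0609]
wrist_force: [2.3, 13.2, -1.6]
```

```bash
(python3 -m handwheel '[[-0.001,-0.0005,0,0,0,0,0],[-0.001,-0.0005,0,0,0,0,0],[0,0,0,0,0,0,0]]'; python3 -m handwheel '[[-0.001,-0.0003,0,0,0,0,0],[-0.001,-0.0003,0,0,0,-0.012,0],[0,0,0,0,0,0,0]]'; python3 -c "
from h import *
s=readout.state();Rm=R.from_rotvec(s['tool_rot']).as_matrix();print('yaw',np.degrees(np.arctan2(Rm[1,0],Rm[0,0])),'F tool',s['wrist_force']@Rm)") | grep -E 'eef|force: \[|yaw'
```

```text
eef_pos: [0.4775, 0.1293, 0.0608]
wrist_force: [4.4, 10.8, -2.7]
eef_pos: [0.4758, 0.1279, 0.0608]
wrist_force: [5.1, 9.1, -3.8]
yaw 52.020020632282275 F tool [10.2944018  -1.55158906  3.85560357]
```

```bash
cat > f.py <<'E'
from h import *
s=readout.state();Rm=R.from_rotvec(s['tool_rot']).as_matrix();print(s['t'].__round__(2),'pos',s['eef_pos'].round(4),'yaw',np.degrees(np.arctan2(Rm[1,0],Rm[0,0])).round(1),'Ftool',(s['wrist_force']@Rm).round(1))
E
python3 -m handwheel '[[-0.001,-0.0002,0,0,0,-0.012,0],[-0.001,-0.0002,0,0,0,-0.012,0],[0,0,0,0,0,0,0]]' >/dev/null; python3 f.py
python3 -m handwheel '[[-0.001,-0.0002,0,0,0,-0.012,0],[-0.001,-0.0002,0,0,0,-0.012,0],[0,0,0,0,0,0,0]]' >/dev/null; python3 f.py
python3 -m handwheel '[[-0.001,-0.0002,0,0,0,-0.012,0],[-0.001,-0.0002,0,0,0,-0.012,0],[0,0,0,0,0,0,0]]' >/dev/null; python3 f.py
```

```text
6.1 pos [0.4741 0.1265 0.0607] yaw 53.4 Ftool [10.2 -1.6  3.6]
6.4 pos [0.4725 0.1251 0.0606] yaw 54.8 Ftool [ 8.8 -1.9  3. ]
6.7 pos [0.4709 0.1236 0.0605] yaw 56.1 Ftool [ 8.4 -2.   3.5]
```

```bash
for k in 1; do
python3 -m handwheel '[[-0.001,-0.0002,0,0,0,-0.012,0],[-0.001,-0.0002,0,0,0,-0.012,0],[0,0,0,0,0,0,0]]' >/dev/null; python3 f.py
python3 -m handwheel '[[-0.001,-0.0002,0,0,0,-0.012,0],[-0.001,-0.0002,0,0,0,-0.012,0],[0,0,0,0,0,0,0]]' >/dev/null; python3 f.py
python3 -m handwheel '[[-0.001,-0.0002,0,0,0,-0.012,0],[-0.001,-0.0002,0,0,0,-0.012,0],[0,0,0,0,0,0,0]]' >/dev/null; python3 f.py
python3 -m handwheel '[[-0.001,-0.0002,0,0,0,-0.012,0],[-0.001,-0.0002,0,0,0,-0.012,0],[0,0,0,0,0,0,0]]' >/dev/null; python3 f.py; done
```

```text
7.0 pos [0.4693 0.1221 0.0605] yaw 57.5 Ftool [ 8.6 -2.3  3.5]
7.3 pos [0.4678 0.1205 0.0604] yaw 58.9 Ftool [ 9.  -2.8  2.6]
7.6 pos [0.4663 0.1189 0.0604] yaw 60.3 Ftool [ 7.9 -1.3  3.8]
7.9 pos [0.465  0.1175 0.0603] yaw 61.6 Ftool [ 8.  -0.9  4.4]
```

```bash
for k in 1; do
python3 -m handwheel '[[-0.001,-0.0002,0,0,0,-0.012,0],[-0.001,-0.0002,0,0,0,-0.012,0],[0,0,0,0,0,0,0]]' >/dev/null; python3 f.py
python3 -m handwheel '[[-0.001,-0.0002,0,0,0,-0.012,0],[0,0,0,0,0,0,0]]' >/dev/null; python3 f.py
python3 -m handwheel '[[-0.001,-0.0002,0,0,0,-0.012,0],[0,0,0,0,0,0,0]]' >/dev/null; python3 f.py
python3 -m handwheel '[[-0.001,-0.0002,0,0,0,-0.012,0],[0,0,0,0,0,0,0]]' >/dev/null; python3 f.py
python3 -m handwheel '[[-0.001,-0.0002,0,0,0,-0.012,0],[0,0,0,0,0,0,0]]' >/dev/null; python3 f.py; done
```

```text
8.2 pos [0.4636 0.1158 0.0603] yaw 63.0 Ftool [ 6.4 -1.   3.5]
8.4 pos [0.4629 0.1149 0.0602] yaw 63.7 Ftool [ 6.4 -2.   3.4]
8.6 pos [0.4622 0.114  0.0602] yaw 64.4 Ftool [ 6.6 -1.9  3.6]
8.8 pos [0.4616 0.1131 0.0602] yaw 65.1 Ftool [ 6.  -0.1  3.1]
9.0 pos [0.4609 0.1123 0.0601] yaw 65.8 Ftool [ 5.5 -0.9  2.7]
```

```bash
for k in 1; do
python3 -m handwheel '[[-0.001,-0.0002,0,0,0,-0.012,0],[0,0,0,0,0,0,0]]' >/dev/null; python3 f.py
python3 -m handwheel '[[-0.001,-0.0002,0,0,0,-0.012,0],[0,0,0,0,0,0,0]]' >/dev/null; python3 f.py
python3 -m handwheel '[[-0.001,-0.0002,0,0,0,-0.012,0],[0,0,0,0,0,0,0]]' >/dev/null; python3 f.py
python3 -m handwheel '[[-0.001,-0.0002,0,0,0,-0.012,0],[0,0,0,0,0,0,0]]' >/dev/null; python3 f.py
python3 -m handwheel '[[-0.001,-0.0002,0,0,0,-0.012,0],[0,0,0,0,0,0,0]]' >/dev/null; python3 f.py; done
```

```text
9.2 pos [0.4603 0.1113 0.0601] yaw 66.5 Ftool [ 4.9 -0.4  3.8]
9.4 pos [0.4596 0.1104 0.0601] yaw 67.1 Ftool [ 4.9 -1.1  1.9]
9.6 pos [0.4589 0.1092 0.0601] yaw 67.8 Ftool [ 4.4 -2.1  2.5]
9.8 pos [0.4584 0.1082 0.0602] yaw 68.5 Ftool [ 3.5 -1.6  2.9]
10.0 pos [0.458  0.1072 0.0603] yaw 69.2 Ftool [ 3.9 -2.1  1.5]
```

```bash
for k in 1; do
python3 -m handwheel '[[-0.001,-0.0002,0,0,0,-0.012,0],[0,0,0,0,0,0,0]]' >/dev/null; python3 f.py
python3 -m handwheel '[[-0.001,-0.0002,0,0,0,-0.012,0],[0,0,0,0,0,0,0]]' >/dev/null; python3 f.py
python3 -m handwheel '[[-0.001,-0.0002,0,0,0,-0.012,0],[0,0,0,0,0,0,0]]' >/dev/null; python3 f.py
python3 -m handwheel '[[-0.001,-0.0002,0,0,0,-0.012,0],[0,0,0,0,0,0,0]]' >/dev/null; python3 f.py; done
```

```text
10.2 pos [0.4575 0.1062 0.0603] yaw 69.9 Ftool [ 2.2 -1.4  1.4]
10.4 pos [0.4571 0.1054 0.0603] yaw 70.6 Ftool [ 2.3 -1.6  1.1]
10.6 pos [0.4565 0.1045 0.0603] yaw 71.2 Ftool [ 1.3 -0.3  0.5]
10.8 pos [0.4561 0.1036 0.0604] yaw 71.9 Ftool [1.8 0.  0.3]
```

```bash
for k in 1; do
python3 -m handwheel '[[-0.001,-0.0002,0,0,0,-0.012,0],[0,0,0,0,0,0,0]]' >/dev/null; python3 f.py
python3 -m handwheel '[[-0.001,-0.0002,0,0,0,-0.012,0],[0,0,0,0,0,0,0]]' >/dev/null; python3 f.py
python3 - <<'E'
from h import *
p,d=cams.snapshot('top');cv2.imwrite('pics/t2.png',cv2.resize(p[150:285,200:320],None,fx=4,fy=4,interpolation=cv2.INTER_CUBIC))
E
done
```

```text
11.0 pos [0.4556 0.1027 0.0604] yaw 72.6 Ftool [ 0.5 -1.  -0.7]
11.2 pos [0.4551 0.1018 0.0604] yaw 73.3 Ftool [ 0.6 -0.4 -0.2]
```

View pics/t2.png

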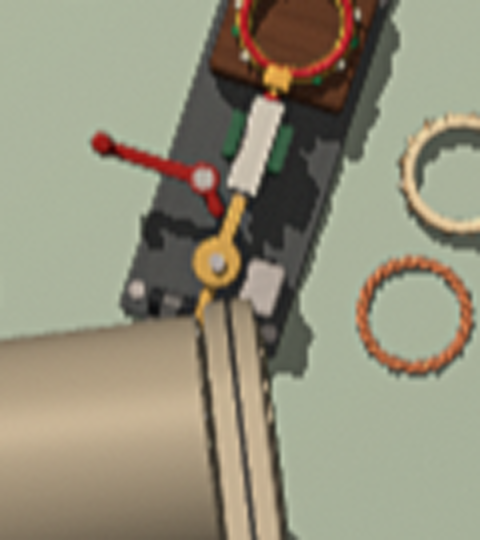

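The top view shows the slide against the stud at about (268,97) in the crop, and the brass link nearly in line with the lever, so it is close to or past dead centre. I'll creep on a little.

```bash
for k in 1; do
python3 -m handwheel '[[-0.0005,-0.0001,0,0,0,-0.006,0],[0,0,0,0,0,0,0]]' >/dev/null; python3 f.py
python3 -m handwheel '[[-0.0005,-0.0001,0,0,0,-0.006,0],[0,0,0,0,0,0,0]]' >/dev/null; python3 f.py
python3 -m handwheel '[[-0.0005,-0.0001,0,0,0,-0.006,0],[0,0,0,0,0,0,0]]' >/dev/null; python3 f.py; done
```

```text
11.45 pos [0.4548 0.1015 0.0603] yaw 73.6 Ftool [ 0.3  0.2 -0.4]
11.65 pos [0.4545 0.1011 0.0603] yaw 74.0 Ftool [-0.4 -0.3 -0.7]
11.85 pos [0.4543 0.1006 0.0603] yaw 74.3 Ftool [-0.3 -0.5  0.1]
```

```bash
for k in 1; do
python3 -m handwheel '[[-0.0005,-0.0001,0,0,0,-0.006,0],[0,0,0,0,0,0,0]]' >/dev/null; python3 f.py
python3 -m handwheel '[[-0.0005,-0.0001,0,0,0,-0.006,0],[0,0,0,0,0,0,0],[0,0,0,0,0,0,0]]' >/dev/null; python3 f.py
python3 -m handwheel '[[0.002,0,0,0,0,0,0],[0.002,0,0,0,0,0,0],[0,0,0,0,0,0,0]]' >/dev/null; python3 f.py
python3 -m handwheel '[[0.003,0,0,0,0,0,0],[0.003,0,0,0,0,0,0],[0,0,0,0,0,0,0]]' >/dev/null; python3 f.py; done
python3 - <<'E'
from h import *
c,T=pose('wrist');p,d=cams.snapshot('wrist');cv2.imwrite('pics/w3.png',p);np.savez('w3.npz',p=p,T=T)
E
```

```text
12.05 pos [0.454  0.1002 0.0603] yaw 74.7 Ftool [-0.9  1.   0.5]
12.35 pos [0.4538 0.0998 0.0603] yaw 75.0 Ftool [-0.2 -0.3 -0.5]
12.65 pos [0.455  0.1039 0.0603] yaw 75.0 Ftool [ 0.2  0.  -0.2]
12.95 pos [0.4566 0.1098 0.0603] yaw 75.0 Ftool [-0.7  0.1 -0.5]
```

View pics/w3.png

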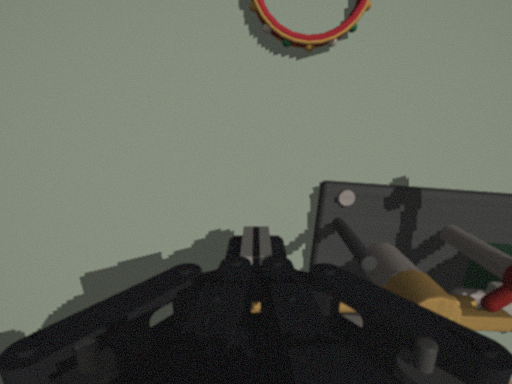

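The lever stays put with the fingers backed off: brass is still visible behind them at (255,307) and (345,308), and there is no force. The press is locked. I'll hold, lift and measure the peg.

```bash
python3 -m handwheel '[[0,0,0,0,0,0,0],[0,0,0,0,0,0,0],[0,0,0,0,0,0,0],[0,0,0,0,0,0,0],[0,0,0,0,0,0,0],[0,0,-0.03,0,0,0,0],[0,0,-0.05,0,0,0,0],[0,0,-0.04,0,0,0,0]]' >/dev/null
python3 -m handwheel '[[0.0,0.03,0,0,0,0,0],[0,0.03,0,0,0,0,0],[0,0.03,0,0,0,0,0],[0,0,0,0,0,0,0],[0,0,0,0,0,0,0]]' >/dev/null; python3 f.py
python3 - <<'E'
from h import *
c,T=pose('wrist');p,d=cams.snapshot('wrist');np.savez('w4.npz',p=p,T=T)
q,e=cams.snapshot('top')
c2,T2=pose('top')
a=cv2.resize(p,(512,384)); b=cv2.resize(q[150:270,200:320],(384,384),interpolation=cv2.INTER_CUBIC)
cv2.imwrite('pics/m4.png',cv2.resize(np.hstack([a,b]),(800,343)))
def red(p,win):
    h=cv2.cvtColor(p,cv2.COLOR_BGR2HSV).astype(int);m=((h[...,0]<8)|(h[...,0]>172))&(h[...,1]>140)&(h[...,2]>50)
    k,l,st,ce=cv2.connectedComponentsWithStats(m.astype(np.uint8))
    for i in range(1,k):
        if st[i,4]>60: print(st[i],ce[i].round(1))
red(p,0);print();red(q,0)
E
```

```text
14.3 pos [0.5432 0.0859 0.1797] yaw 75.0 Ftool [-0.7 -0.7 -0.7]
[159   0  68  72 798] [187.   28.5]
[278 129  44  93 974] [303.4 172.3]
[374 198  70  66 938] [411.2 229. ]

[160  37  11  32 179] [164.2  52.5]
[208  36  14  32 251] [213.9  49.5]
[374  40  14  31 169] [382.9  54.6]
[114  43   6  14  63] [116.7  49.2]
[334  44   8  15 104] [337.2  51.3]
[422  44   6  14  64] [424.1  50.4]
[260 141  29  27 135] [274.8 150.7]
```

View pics/m4.png

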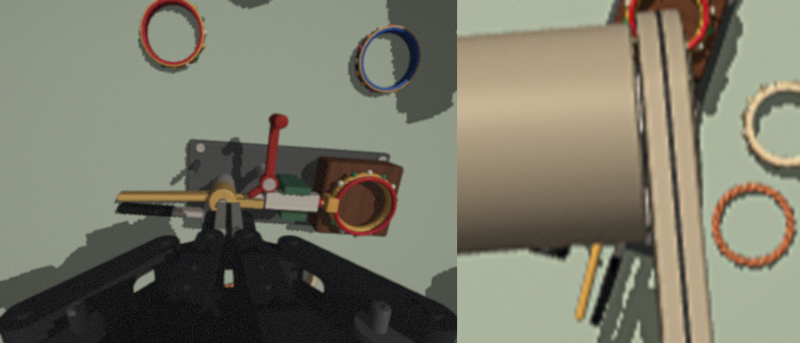

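The wrist half shows the lever locked next to the black grip and the slide pressing the stud. The peg top is at wrist pixel (315,136) in the original picture.

```bash
python3 - <<'E'
from h import *
z=np.load('w4.npz');p=z['p'];T=z['T'];c=cams.get_calibration('wrist');s=readout.state()
h=cv2.cvtColor(p,cv2.COLOR_BGR2HSV).astype(int);m=((h[...,0]<8)|(h[...,0]>172))&(h[...,1]>140)&(h[...,2]>50)
for r in range(128,160,3): u=np.where(m[r,278:330])[0]+278; print(r,u.min(),u.max(),end='; ')
w=onplane(c,T,[[315,136]],.098)[0];Rm=R.from_rotvec(s['tool_rot']).as_matrix()
print('\npeg',w,'tool',(w-s['eef_pos'])@Rm)
w=onplane(c,T,[[301,206]],.078)[0];print('relpiv',w,'tool',(w-s['eef_pos'])@Rm)
E
```

```text
Traceback (most recent call last):
ValueError: zero-size array to reduction operation minimum which has no identity
```

```bash
python3 - <<'E'
from h import *
z=np.load('w4.npz');p=z['p'];T=z['T'];c=cams.get_calibration('wrist');s=readout.state()
h=cv2.cvtColor(p,cv2.COLOR_BGR2HSV).astype(int);m=((h[...,0]<8)|(h[...,0]>172))&(h[...,1]>140)&(h[...,2]>50)
for r in range(130,160,3): u=np.where(m[r,278:330])[0]+278; print(r,u.min(),u.max(),end='; ')
Rm=R.from_rotvec(s['tool_rot']).as_matrix()
for n,uv,zz in (('peg',[315,136],.098),('rel',[301,206],.078)):
    w=onplane(c,T,[uv],zz)[0]; print('\n',n,w,'tool',(w-s['eef_pos'])@Rm)
E
```

```text
130 305 319; 133 306 321; 136 307 321; 139 304 320; 142 304 317; 145 304 311; 148 303 311; 151 302 311; 154 302 310; 157 302 310; 
 peg [0.59798343 0.12727149 0.098     ] tool [0.05390757 0.04301091 0.08192338]

 rel [0.57829341 0.07150948 0.078     ] tool [-0.00504787  0.03844933  0.10193702]
```

```bash
python3 -m handwheel '[[0.018,0.025,0,0,0,0,0],[0.018,0.025,0,0,0,0,0],[0.017,0.023,0,0,0,0,0],[0,0,0.041,0,0,0,0],[0,0,0.041,0,0,0,0],[0,0,0,0,0,0,0],[0,0,0,0,0,0,0]]' >/dev/null; python3 f.py
python3 -m handwheel '[[0,-0.003,0,0,0,0,0],[0,-0.002,0,0,0,0,0],[0,0,0,0,0,0,0]]' >/dev/null; python3 f.py
python3 -m handwheel '[[0,-0.002,0,0,0,0,0],[0,-0.002,0,0,0,0,0],[0,0,0,0,0,0,0]]' >/dev/null; python3 f.py
python3 -m handwheel '[[0,-0.002,0,0,0,0,0],[0,-0.002,0,0,0,0,0],[0,0,0,0,0,0,0]]' >/dev/null; python3 f.py
```

```text
15.1 pos [0.6263 0.1186 0.0982] yaw 75.0 Ftool [ 0.1 -0.4 -0.4]
15.4 pos [0.6237 0.12   0.1007] yaw 75.0 Ftool [-0.6  0.6 -0.5]
15.7 pos [0.6187 0.1208 0.0984] yaw 75.0 Ftool [ 0.4 -0.4 -0.1]
16.0 pos [0.615  0.1219 0.0983] yaw 75.0 Ftool [ 0.5  1.7 -0.3]
```

```bash
for k in 1; do
python3 -m handwheel '[[0,-0.002,0,0,0,0,0],[0,-0.002,0,0,0,0,0],[0,0,0,0,0,0,0]]' >/dev/null; python3 f.py
python3 -m handwheel '[[0,-0.002,0,0,0,0,0],[0,-0.002,0,0,0,0,0],[0,0,0,0,0,0,0]]' >/dev/null; python3 f.py; done
python3 - <<'E'
from h import *
p,d=cams.snapshot('wrist');cv2.imwrite('pics/w5.png',p)
E
```

```text
16.3 pos [0.6111 0.123  0.0984] yaw 75.0 Ftool [ 1.   1.9 -0.6]
16.6 pos [0.607  0.1239 0.0983] yaw 75.0 Ftool [ 1.   0.8 -0.1]
```

View pics/w5.png

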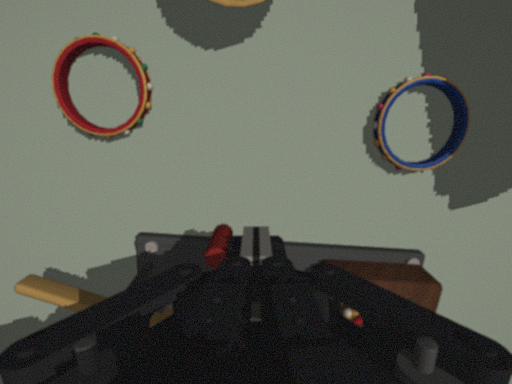

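```bash
python3 - <<'E'
from h import *
c,T=pose('wrist');print(onplane(c,T,[[18,285],[100,303]],.06))
E
python3 -m handwheel '[[0,-0.002,0,0,0,0,0],[0,-0.002,0,0,0,0,0],[0,0,0,0,0,0,0],[0,0,0,0,0,0,0]]' >/dev/null; python3 f.py
python3 -m handwheel '[[0,-0.002,0,0,0,0,0],[0,-0.002,0,0,0,0,0],[0,0,0,0,0,0,0],[0,0,0,0,0,0,0]]' >/dev/null; python3 f.py
```

```text
[[0.44291967 0.12629243 0.06      ]
 [0.49165857 0.09965077 0.06      ]]
17.05 pos [0.6034 0.1248 0.0983] yaw 75.0 Ftool [-0.5  2.  -0.3]
17.45 pos [0.5995 0.1258 0.0982] yaw 75.0 Ftool [-2.3  2.   0.3]
```

```bash
python3 - <<'E'
from h import *
q,e=cams.snapshot('top');p,d=cams.snapshot('wrist')
b=cv2.resize(q[150:270,200:320],(384,384),interpolation=cv2.INTER_CUBIC)
cv2.imwrite('pics/m6.png',cv2.resize(np.hstack([p,b]),(800,343)))
E
```

```text
(no output)
```

View pics/m6.png

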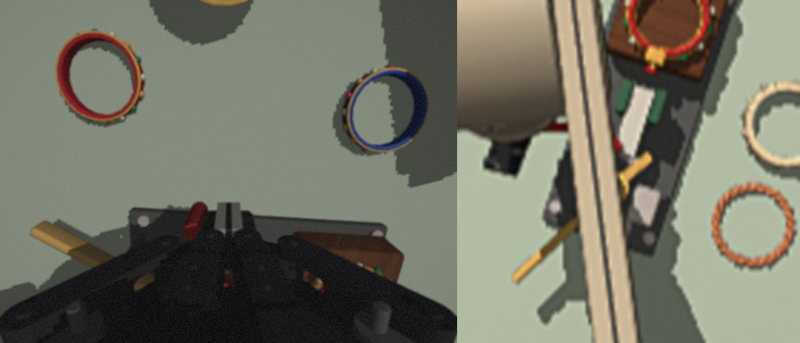

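The press has sprung open (lever at about -46° again, slide retracted) while the fingers still held the release. Next I'll let the release return, then lift away.

```bash
python3 -m handwheel '[[0,0.003,0,0,0,0,0],[0,0.003,0,0,0,0,0],[0,0.003,0,0,0,0,0],[0,0.003,0,0,0,0,0],[0,0.004,0,0,0,0,0],[0,0.004,0,0,0,0,0],[0,0.005,0,0,0,0,0],[0,0.005,0,0,0,0,0]]' >/dev/null; python3 f.py
python3 -m handwheel '[[0,0,-0.03,0,0,0,0],[0,0,-0.04,0,0,0,0],[0,0,-0.04,0,0,0,0],[0.04,0,-0.02,0,0,0,0],[0.04,0,0,0,0,0,0],[0.04,0,0,0,0,0,0],[0.04,0,0,0,0,0,0],[0,0,0,0,0,0,0]]' >/dev/null
python3 -m handwheel '[[0,0,0,0,0,0,0],[0,0,0,0,0,0,0],[0,0,0,0,0,0,0],[0,0,0,0,0,0,0],[0,0,0,0,0,0,0],[0,0,0,0,0,0,0]]' >/dev/null;python3 f.py
python3 - <<'E'
from h import *
q,e=cams.snapshot('top');q0=np.load('top0.npz')['p']
f=lambda i:cv2.resize(i[130:270,160:320],None,fx=2.5,fy=2.5,interpolation=cv2.INTER_CUBIC)
cv2.imwrite('pics/m7.png',np.hstack([f(q0),f(q)]))
E
```

```text
18.35 pos [0.6288 0.118  0.0981] yaw 75.0 Ftool [-0.2 -0.7  0.4]
19.75 pos [0.6701 0.2722 0.2286] yaw 74.9 Ftool [ 0.2 -0.   0.4]
```

View pics/m7.png

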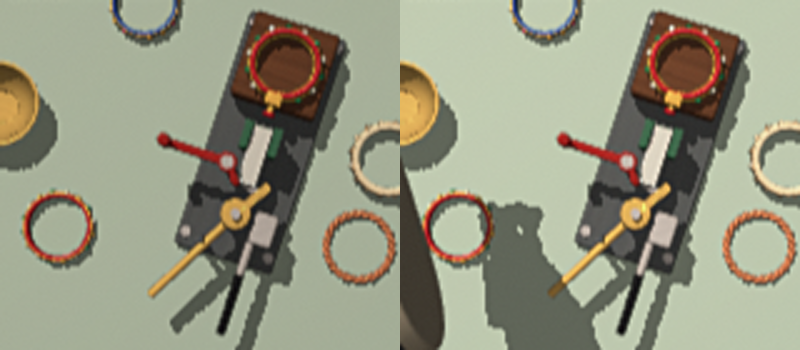

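The before and after halves match: the lever is open, the release is back at rest with its peg at (164,140) in both, and the bystanders in view have not moved. The stud is closer to the clasp.

```bash
python3 -c "
from workcell import arm
print(arm.close_job())"
```

```text
the job is handed in; nothing more can be done
None
```

I handed the job in at about 20 s: the press locked and pushed the stud in, sprang open on the release pull, the release is back at rest, and forces on the lever stayed under about 15 N; I judged the stud only by eye from the camera, and no verdict came back.

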